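# Unscrew the knurled ring and slide the specimen tray through

### The job

Run a fingertip round the knurled rim of the big metal lock ring on the tray holder, pressing only lightly, to loosen it anticlockwise (seen from above) by two full turns from tight, so that its index line is back at the pointer; this raises the gate. Then push the white specimen tray with a fingertip under the raised gate until it is fully home against the end stop. Do not pick anything up, leave the ring at two turns, and leave the vials, dishes, jar and weighing boat where they are.

Things in the scene. Friction and masses are not known exactly. Their poses are not given: they have to be found in the camera images.
- holder: Fixed dark base plate 12 mm thick (x -95 to +115 mm, y -125 to +125 mm of its origin), flat on the bench, turned up to 0.35 rad. Origin on the bench surface; y runs along the tray's channel to the end stop, x from the channel to the ring, away from the robot. Carries rails, end stop, gate, housing and ring. Fingers must press on any of these with less than 40 N.
- housing_top (a point): Centre of the top of the grey housing that carries the ring: x = +55, y = 0 mm of the holder, 50 mm above the bench. The housing is 104 mm (x) by 100 mm (y). A small dark pointer bar lies on its top at the corner towards the holder's -x, -y.
- ring_top (a point): Centre of the flat top of the lock ring, an aluminium disc 89 mm wide, 16 mm thick, axis vertical, top 72 mm above the bench. Finely knurled on its side and the outer 8 mm of its top: grips by friction, no teeth. Sprung: pressed down it sinks up to 5 mm, giving from about 2 N, at its bottom at about 9 N; half-way is a good pressure for dragging it round. Too wide to grasp.
- lock_ring (a joint): Angle of the lock ring, rad: 0 when tight (the start), growing anticlockwise from above; two full turns = 12.57; it can go on to 3.5 turns. Light drag (0.03 N m); stays where left. A black radial index line on its top stands at the pointer bar when tight and after each full turn. A fingertip dragged round slips a little, so count the ring's turns, not the finger's.
- gate_edge (a point): Middle of the lower edge of the steel gate, a plate 74 mm across the channel, 6 mm thick, 20 mm high, at y = -5 mm of the holder. Tight: edge 17 mm above the bench, in the tray's way (tray top 26 mm). The ring lifts it 6 mm a turn; after two turns the edge is 29 mm up and the tray passes beneath.
- tray_mid (a point): Centre of the loose white tray, 70 mm (x, across the channel) by 100 mm (y, along it) by 14 mm high, 0.1 to 0.2 kg, three shell specimens fixed in its top. It lies in the channel on the base plate (centre 19 mm above the bench), 4 to 13 mm short of the gate on its -y side, axes as the holder's. Its -y end face is free to be pushed towards +y.
- stop_end (a point): Where the tray's centre is (from above) when home against the end stop: x = -45, y = +20 mm of the holder, 12 mm above the bench; 81 to 90 mm from the start. The channel is 73 mm wide along x = -45 mm between rails 8 mm high, from y = -120 mm to the end stop, a bar across it with its near face at y = +70 mm, its top 32 mm above the bench.
- vial: Bystander: capped vial 28 mm wide, 55 mm tall, standing on the base plate beyond the end stop. Origin at its underside.
- tall_vial: Bystander: capped vial 32 mm wide, 85 mm tall, on the bench. Origin at its underside.
- dish: Bystander: closed culture dish 88 mm wide, 17 mm high, on the bench. Origin at its underside.
- dish2: Bystander: second culture dish, the same, on the other side. Origin at its underside.
- jar: Bystander: amber jar 52 mm wide, 60 mm tall, behind the holder. Origin at its underside.
- boat: Bystander: white weighing boat 64 mm wide, 14 mm high, behind the holder. Origin at its underside.
Mind the look-alikes: they are no part of the job. Leave any blue or yellow look-alike of the part that bears tray_mid alone.

How it is judged (in metres and radians):
On the way, in this order (a step that is already met when the one before it is completed fails the run):
1. the ring is two turns loose (1.8 to 2.2 turns) and let go, while the tray is still behind the gate (value of joint lock_ring between 11.3 and 13.9 rad and contact force between the fingers and holder below 0.5 N and y of tray_mid in the frame of holder below -0.045 m), for 0.2 s.
2. the tray is home against the end stop (horizontal distance between tray_mid and stop_end below 0.008 m and z of tray_mid in the frame of holder below 0.024 m), for 0.2 s.
At the end, for the whole second after the job is handed in: The lock ring stands between 1.8 and 2.2 turns from tight, and the tray lies flat in the channel with its centre within 8 mm of the home point (within 8 mm of touching the end stop), at rest (all of step 2 and value of joint lock_ring between 11.3 and 13.9 rad and linear speed of tray below 0.02 m/s).
It fails at once if the tray is lifted more than 8 mm off the base plate (z of tray_mid in the frame of holder above 0.027 m).
It fails at once if a finger presses on the holder or its ring with 40 N or more (contact force between the fingers and holder above 40 N).
It fails at once if a bystander is moved by more than 25 mm (distance of any of vial, tall_vial, dish, dish2, jar, boat from where it was at the start of the episode above 0.025 m).
It also fails if it takes over 58 s, if anything falls off the work surface, if the arm or the gripper's body presses on something with over 40 N, if the wrist force passes 120 N, or if a joint passes its speed limit or range.

### The arm

A 6-joint arm with a two-finger parallel gripper is mounted at the origin on the work surface. World frame = base frame: x ahead of the robot, y to its left, z up, the work surface at z = 0. Lengths are in mm, angles in degrees, forces in N, time in s.
With the tool pointing down it reaches from about 300 to 850 mm from the base axis. Payload 4.2 kg.
Tool frame: the origin (TCP) lies midway between the tips of the shut fingers; the grasp point (between the pads) lies env.grip_depth behind it (env.grip_depth is the distance from the TCP to the grasp point, in mm); z points along the fingers, y is the direction in which the jaws open and shut (so a half turn about z gives the same grasp; the last joint's range is limited). The gripper opens to 91 mm and grips with 3 to 60 N. Pads are 32 mm wide; open, the fingers measure 118 mm over their backs; the gripper's body (76 mm by 178 mm) begins 60 mm behind the grasp point.
Start: joints at [68.64, 18.312, 89.639, -0, 72.044, -1.146], TCP at [198.681, 539.601, 213.976] pointing down, gripper open.
Joint ranges: [-177.97, 177.97], [-48.28, 115.42], [12.27, 149.76], [-77.06, 257.06], [2.81, 150.46], [-146.56, 146.56]. Speed limits (degrees/s): [147.25, 147.25, 180, 180, 180, 180].

### API

Orientations are given as [roll, pitch, yaw] about the fixed x, y, z axes, in that order (R = Rz(yaw) Ry(pitch) Rx(roll)).
In Python, from workcell import env, cams, spotter gives the robot as it stands.
- The arm moves only by the tool apply_moves, never from a script. Its argument "plan" is a list of rows, each an object with "jaw": the closure, from 0 (fully open) to 1 (shut); "delta_pos": the shift along the tool's x, y, z in mm, a list of three; "spin": the turn about the tool's z in rad. In form: [{"jaw": jaw, "delta_pos": [dx, dy, dz], "spin": spin}, ...]. A call has exactly 8 rows; each row is the pose to reach, as a shift and turn from the pose measured when the call began, along the tool's axes at that moment; what a row does not reach only later rows make up. A row lasts 1/8 s, in which the tool goes at most 62.5 mm and 10.7 degrees, less where a joint would pass 70% of its speed; a pose out of reach is approached as far as the arm can. A call with a gripper value outside its range is refused whole. The fingers move at their own pace and stop on an object; "squeeze" is the grip in N (left out, the last holds). Time passes only in rows, so rows that repeat a pose let the fingers close, or fill a call up. It gives the time, the measured TCP pose, the force and the opening at its end, in the units of the state.
- env.state(): the state, without advancing time (a new reading comes with each control period).
- cams.grab_frame(name): name is "side" or "top" or "wrist"; returns the picture (400x640x3 uint8, red, green, blue); there is no depth.
- cams.calibration(name): a dict with "camera_matrix" (3x3 intrinsics, pixels), "rvec" (rotation vector, rad) and "tvec" (3), from world to camera coordinates, as OpenCV has them. Camera axes: x right, y down, z forward; pixel columns grow to the right and rows downward; lengths in mm; the calibration is good to about 2 mm. A picture is of the moment at which its call begins: read the wrist's pose just before it. calibration takes no time and is no camera call; for the wrist camera it gives the pose at the moment of the call.
- env.job_done(): hands the job in, once; it reports no verdict.
Trained networks look in the newest picture that a camera, given by its name, has taken for a name from the list of things; names that differ only in an ending like _2 or _b are one class to them, and where a whole thing is asked for, a point or a joint stands for the part that bears it (a point fixed in the world has none). Each returns a list of dicts, best first, with "confidence" (0 to 1); they miss things now and then, are a little off and sometimes report something else, mostly with a low value. They report only what shows in the picture. A call takes as long as a camera call. They do not tell look-alikes from the thing itself.
- spotter.masks_of(camera, target): "region" (400x640 bool, what is visible of it) and "extent" ([left, top, right, bottom] in pixels, round what is visible of it).
The state is a dict: "time_s": time; "qpos": joint angles; "qvel": joint speeds; "effort": joint torques, N m; "ee_pos": TCP position; "ee_rot": TCP orientation; "force": force on the tool from outside, world axes, zero at the start; "torque": the same for the moment, N m; "gripper_width": finger opening in mm.
Only numpy, scipy, OpenCV 4.12 (cv2) and the standard library are available. Lean on these libraries where they do the work, as an engineer would, in place of code of your own. Each camera call takes 0.05 s, during which the arm holds its last target.

## Working session

There is one attempt and no reset: what is moved stays moved. The work goes in short steps, Python scripts to look and compute and a tool call to move; the robot and the scene stay as the last step left them, time stands still between calls to the robot, and variables do not carry over. Pictures are saved under pics/ and viewed, and the job is handed in when it is done.

Besides the shell and the picture viewer there is one more tool, called after "Emit:" by a JSON object that holds its "fn" and its "kwargs". apply_moves: Moves the arm, as the interface text tells. Its arguments: {"type":"object","properties":{"plan":{"type":"array"},"squeeze":{"type":"number"}},"required":["plan"]}

```bash
ls; mkdir -p pics
python3 - <<'E'
from workcell import env,cams,spotter
import cv2
print(env.state(), env.grip_depth)
for n in ["side","top","wrist"]:
    im=cams.grab_frame(n); cv2.imwrite(f"pics/a_{n}.png",im[:,:,::-1])
    c=cams.calibration(n); print(n,c)
E
```

```text
pics
{'time_s': 0.0, 'qpos': array([ 6.86411324e+01,  1.83513127e+01,  8.97066544e+01, -2.49280881e-03,
        7.20420263e+01, -1.14771735e+00]), 'qvel': array([-0.03451579,  0.02079273, -0.05024309, -0.04793399, -0.0589615 ,
       -0.02110176]), 'effort': array([ 1.10174960e-04, -4.12456727e+01, -2.31970328e+01,  7.28714210e-02,
        4.57057462e-02, -1.41769824e-04]), 'ee_pos': array([198.49914046, 539.11961961, 213.12187663]), 'ee_rot': array([-1.79899979e+02,  3.66669589e-04,  1.59789621e+02]), 'force': array([ 0.2383309 , -0.20841962, -0.45623015]), 'torque': array([ 0.0302945 , -0.00637577,  0.01244256]), 'gripper_width': 91.27654738755425} 18.8
side {'camera_matrix': array([[465.94053693,   0.        , 319.59099355],
       [  0.        , 465.94053693, 195.0641811 ],
       [  0.        ,   0.        ,   1.        ]]), 'rvec': array([ 0.10832535, -2.79072289,  1.35928875]), 'tvec': array([ 525.89565038,   92.53823537, 1071.16449594])}
top {'camera_matrix': array([[413.58145385,   0.        , 321.3714737 ],
       [  0.        , 413.58145385, 201.28732326],
       [  0.        ,   0.        ,   1.        ]]), 'rvec': array([ 2.13848086, -2.10859197,  0.18786669]), 'tvec': array([-23.88244932, 538.59777163, 999.877506  ])}
wrist {'camera_matrix': array([[323.02401509,   0.        , 317.34343136],
       [  0.        , 323.02401509, 204.74149008],
       [  0.        ,   0.        ,   1.        ]]), 'rvec': array([-2.39786369, -1.67289528, -0.21545649]), 'tvec': array([-574.88281132,  -28.95646191,  390.01832264])}
```

View pics/a_top.png

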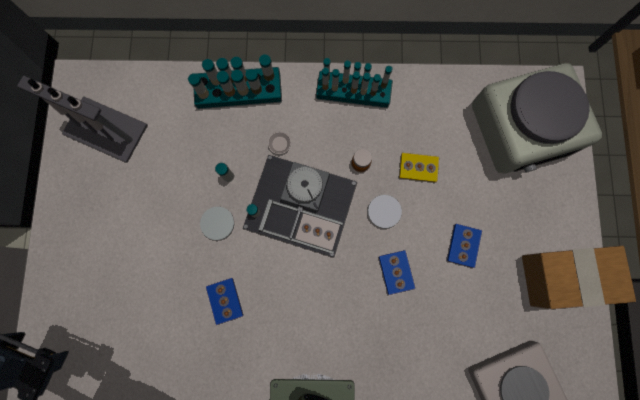

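View pics/a_side.png

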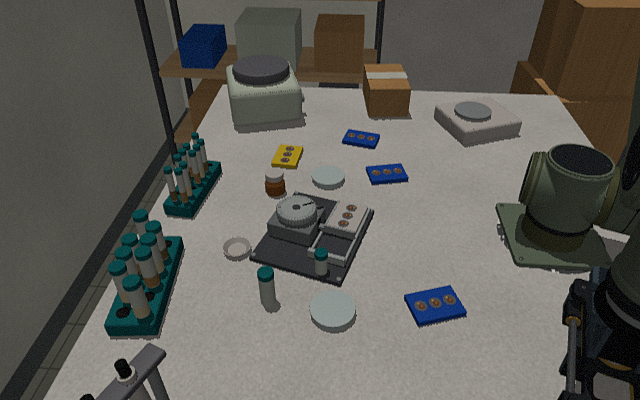

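View pics/a_wrist.png

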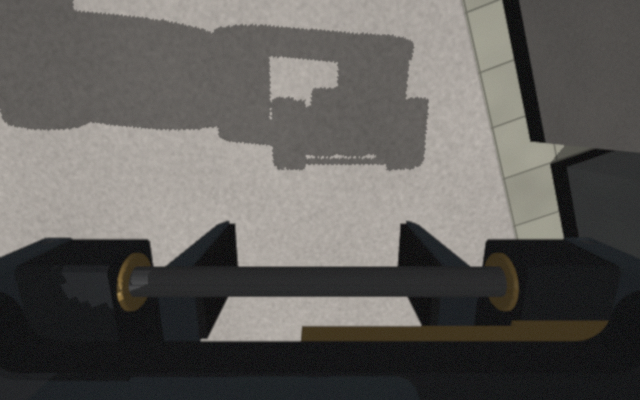

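```bash
cat > h.py <<'E'
import numpy as np, cv2
from workcell import env,cams,spotter
def unproj(cal,px,z):
    K=cal["camera_matrix"];R=cv2.Rodrigues(np.asarray(cal["rvec"],float))[0];t=np.asarray(cal["tvec"],float).ravel()
    d=R.T@(np.linalg.inv(K)@np.array([px[0],px[1],1.])); o=-R.T@t
    s=(z-o[2])/d[2]; return (o+s*d)
def proj(cal,P):
    return cv2.projectPoints(np.asarray(P,float).reshape(-1,3),np.asarray(cal["rvec"],float),np.asarray(cal["tvec"],float),cal["camera_matrix"],None)[0].reshape(-1,2)
def crop(im,x0,y0,x1,y1,f,name):
    c=cv2.resize(im[y0:y1,x0:x1],None,fx=f,fy=f,interpolation=cv2.INTER_CUBIC);cv2.imwrite(name,c[:,:,::-1])
E
python3 - <<'E'
from h import *
im=cv2.imread("pics/a_top.png")[:,:,::-1]; crop(im,235,130,365,265,4.4,"pics/b_top.png")
im=cv2.imread("pics/a_side.png")[:,:,::-1]; crop(im,225,175,385,290,5,"pics/b_side.png")
im=cams.grab_frame("top")
cal=cams.calibration("top")
for n,z in [("lock_ring",72),("tray_mid",26),("housing_top",50),("holder",12)]:
    for m in spotter.masks_of("top",n)[:4]:
        ys,xs=np.nonzero(m["region"]); c=(xs.mean(),ys.mean())
        r=cv2.minAreaRect(np.c_[xs,ys].astype(np.float32))
        b=[unproj(cal,p,z)[:2].round(1).tolist() for p in cv2.boxPoints(r)]
        print(n,m["confidence"],np.round(c,1),m["extent"],unproj(cal,c,z).round(1),b)
E
```

```text
lock_ring 0.96 [304.4 184.2] [286.5, 167.6, 325.0, 199.8] [577.5  26.6  72. ] [[557.3, 85.5], [638.3, 48.6], [597.8, -32.7], [518.0, 5.0]]
tray_mid 0.9 [418.9 167.1] [398.7, 154.0, 437.3, 179.3] [ 638.1 -271.2   26. ] [[608.0, -217.0], [678.1, -225.9], [667.7, -326.5], [598.0, -316.5]]
tray_mid 0.87 [317.4 231.6] [299.8, 214.9, 338.7, 250.2] [464.1  -7.1  26. ] [[443.4, 52.3], [514.4, 32.9], [485.8, -66.5], [415.5, -46.0]]
tray_mid 0.83 [464.1 245.7] [446.4, 225.1, 480.3, 267.3] [ 433.5 -380.1   26. ] [[392.8, -333.2], [490.0, -358.5], [475.3, -428.7], [378.7, -402.4]]
tray_mid 0.79 [224.1 301. ] [206.3, 277.8, 244.6, 326.4] [288.  222.1  26. ] [[325.3, 273.5], [346.1, 204.1], [251.0, 171.2], [230.9, 239.6]]
housing_top 0.86 [298.5 201.1] [242.8, 156.4, 357.1, 258.2] [538.5  41.7  50. ] [[463.9, 181.7], [666.4, 129.5], [594.1, -108.4], [396.7, -49.0]]
housing_top 0.37 [384.6 210.8] [368.3, 193.9, 400.9, 228.2] [ 516.6 -176.2   50. ] [[559.2, -137.1], [560.3, -218.3], [476.0, -216.6], [474.9, -136.5]]
holder 0.81 [298.3 200.9] [241.5, 155.0, 354.0, 258.7] [546.   44.7  12. ] [[471.0, 188.6], [678.4, 133.4], [601.6, -112.1], [399.6, -49.6]]
holder 0.72 [295.6 221.9] [287.9, 206.9, 303.8, 239.2] [490.1  50.2  12. ] [[452.1, 68.5], [532.0, 44.3], [528.2, 32.4], [448.4, 56.7]]
holder 0.68 [304.4 184.5] [285.8, 168.6, 322.6, 202.8] [590.4  29.6  12. ] [[568.1, 91.4], [653.9, 52.4], [612.1, -31.6], [527.5, 8.2]]
```

View pics/b_top.png

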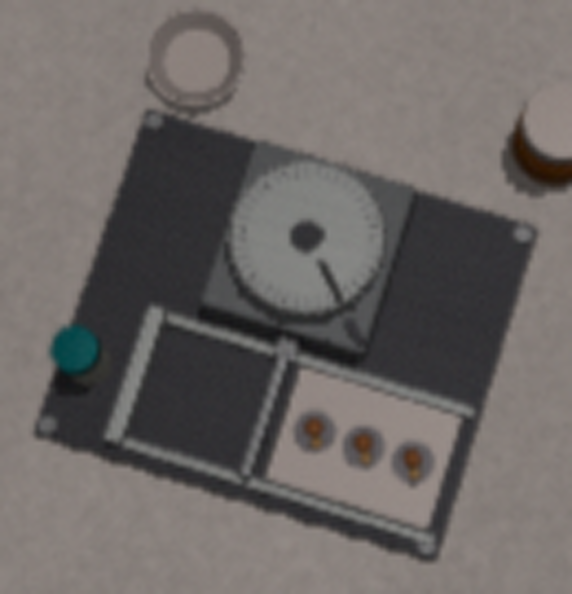

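View pics/b_side.png

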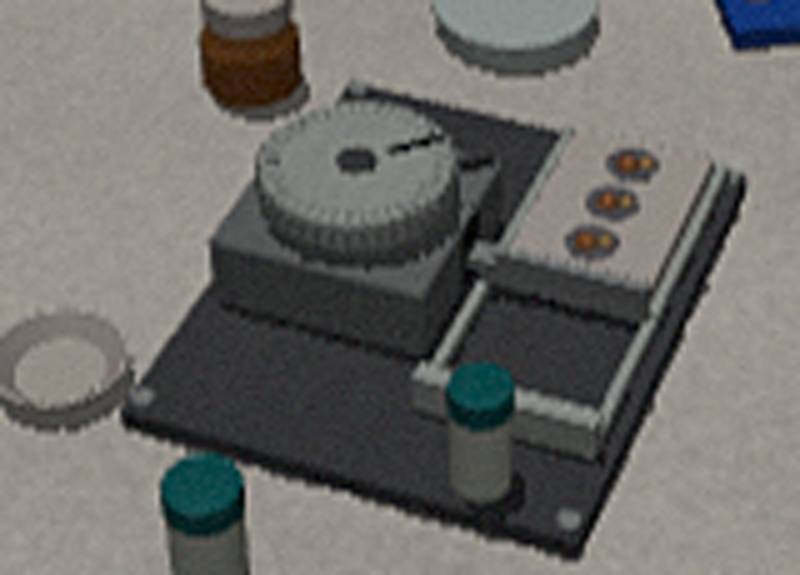

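```bash
cat > fit.py <<'E'
from h import *
from scipy.optimize import least_squares
T=lambda x,y:(235+x/4.4,130+y/4.4); S=lambda x,y:(225+x/5,175+y/5)
obs={"top":[((115,125,12),T(148,110)),((115,-125,12),T(537,230)),((-95,-125,12),T(438,560)),((-95,125,12),T(36,432)),((55,0,72),T(306,236))],
"side":[((115,125,12),S(122,413)),((-95,125,12),S(577,553)),((55,0,72),S(356,160)),((-95,-125,12),S(745,177)),((115,-125,12),S(350,83))]}
def W(p,q):
    c,s=np.cos(p[2]),np.sin(p[2]); q=np.asarray(q,float)
    return np.c_[p[0]+c*q[:,0]-s*q[:,1],p[1]+s*q[:,0]+c*q[:,1],q[:,2]]
C={k:cams.calibration(k) for k in obs}
def f(p,ks):
    return np.concatenate([(proj(C[k],W(p,[o[0] for o in obs[k]]))-np.array([o[1] for o in obs[k]])).ravel() for k in ks])
for ks in (["top"],["side"],["top","side"]):
    r=least_squares(f,[540,40,-.3],args=(ks,)); print(ks,r.x.round(3),r.fun.round(1)); p=r.x
    print(W(p,[(55,0,72),(-45,20,12),(-45,-65,19),(-45,-120,19)]).round(1).tolist())
E
python3 fit.py
```

```text
['top'] [ 5.2578e+02  4.1023e+01 -2.9000e-01] [-0.2 -0.6  0.7 -0.7 -0.1  0.5 -0.7  0.5  0.4  0.2]
[[578.5, 25.3, 72.0], [488.4, 73.0, 12.0], [464.1, -8.4, 19.0], [448.4, -61.1, 19.0]]
['side'] [ 5.24344e+02  4.80740e+01 -2.91000e-01] [-1.1  0.1  0.4 -0.9  0.   0.9  0.8  0.1 -0.1 -0.3]
[[577.0, 32.3, 72.0], [487.0, 80.2, 12.0], [462.6, -1.3, 19.0], [446.8, -53.9, 19.0]]
['top', 'side'] [ 5.25112e+02  4.37390e+01 -2.90000e-01] [-1.2 -0.4 -0.3 -0.5 -1.2  0.8 -1.8  0.7 -0.7  0.4 -1.  -1.3  0.2 -2.5
 -0.1 -0.4  0.4 -1.1 -0.3 -1.3]
[[577.8, 28.0, 72.0], [487.7, 75.8, 12.0], [463.4, -5.7, 19.0], [447.6, -58.4, 19.0]]
```

```bash
cat >> h.py <<'E'
from scipy.spatial.transform import Rotation as Ro
def tool(s=None):
    s=s or env.state(); return np.array(s["ee_pos"]),Ro.from_euler("xyz",s["ee_rot"],degrees=True).as_matrix()
def totool(target,s=None):
    p,R=tool(s); return R.T@(np.array(target,float)-p)
E
python3 - <<'E'
from h import *
c=cams.calibration("wrist");R=cv2.Rodrigues(c["rvec"])[0];o=-R.T@c["tvec"]
p,Rt=tool();print("cam in tool",Rt.T@(o-p),"view dir",Rt.T@R[2],"right",Rt.T@R[0])
print(totool([540,25,200]), totool([560,25,220]))
E
```

```text
cam in tool [ 7.09938111e+01 -4.74994170e-04 -1.71301822e+02] view dir [-0.25339515  0.00132772  0.96736195] right [ 3.10105714e-04  9.99999118e-01 -1.29128734e-03]
[-498.09870456 -364.90975118   13.90543619] [-516.86701528 -358.00226206   -6.09549146]
```

Emit:
{"fn": "apply_moves", "kwargs": {"plan": [{"jaw": 1,"delta_pos": [-40,-27,0],"spin": -0.063},{"jaw": 1,"delta_pos": [-90,-61,0],"spin": -0.063},{"jaw": 1,"delta_pos": [-140,-95,0],"spin": -0.063},{"jaw": 1,"delta_pos": [-190,-129,0],"spin": -0.063},{"jaw": 1,"delta_pos": [-240,-163,0],"spin": -0.063},{"jaw": 1,"delta_pos": [-290,-197,0],"spin": -0.063},{"jaw": 1,"delta_pos": [-340,-231,0],"spin": -0.063},{"jaw": 1,"delta_pos": [-390,-265,0],"spin": -0.063}]}}

```text
time_s: 1.4
ee_pos: [474.1, 154.4, 214.2]
ee_rot: [180.0, 0.0, 163.4]
force: [0.4, -0.6, -0.1]
gripper_width: 14.5
```

Run:
```python
from h import *
print(env.state()); print(totool([560,25,150]))
```

```text
{'time_s': 1.4, 'qpos': array([ 1.67151209e+01,  1.13863268e+01,  9.92569058e+01,  5.29405833e-03,
        6.93052726e+01, -5.66748475e+01]), 'qvel': array([-54.29913424,  11.06088105, -14.5629024 ,   0.09232332,
         2.81808073, -53.89895832]), 'effort': array([  3.98607329, -36.47280335, -21.25808716,  -0.11254328,
         0.3003648 ,   0.77187935]), 'ee_pos': array([474.10034661, 154.41095729, 214.19605867]), 'ee_rot': array([1.79967570e+02, 4.03055568e-02, 1.63388088e+02]), 'force': array([ 0.43050087, -0.60268335, -0.12984303]), 'torque': array([ 0.01981496, -0.00064913, -0.01888715]), 'gripper_width': 14.542930581825177}
[-119.26627136  -99.48847506   64.22367256]
```

Emit:
{"fn": "apply_moves", "kwargs": {"plan": [{"jaw": 1,"delta_pos": [-40,-33,15],"spin": 0},{"jaw": 1,"delta_pos": [-80,-66,30],"spin": 0},{"jaw": 1,"delta_pos": [-110,-90,50],"spin": 0},{"jaw": 1,"delta_pos": [-119,-99,64],"spin": 0},{"jaw": 1,"delta_pos": [-119,-99,64],"spin": 0},{"jaw": 1,"delta_pos": [-119,-99,64],"spin": 0},{"jaw": 1,"delta_pos": [-119,-99,64],"spin": 0},{"jaw": 1,"delta_pos": [-119,-99,64],"spin": 0}]}}

```text
time_s: 2.4
ee_pos: [559.8, 26.3, 150.9]
ee_rot: [179.9, 0.1, 163.5]
force: [0.2, -0.2, -0.2]
gripper_width: 0.4
```

Run:
```python
from h import *
print(env.state()["ee_pos"],env.state()["force"])
cal=cams.calibration("wrist");im=cams.grab_frame("wrist");cv2.imwrite("pics/c_wrist.png",im[:,:,::-1]);np.save("c_cal.npy",cal,allow_pickle=True)
for m in spotter.masks_of("wrist","lock_ring")[:2]:print(m["confidence"],m["extent"])
print(proj(cal,[(578.5,25.3,72),(577,32.3,72)]), proj(cal,[tool()[0]]))
```

```text
[559.84922293  26.33068064 150.94585361] [ 0.22144281 -0.2447965  -0.18609585]
0.62 [269.9, 175.0, 380.5, 261.0]
[[322.0942143  232.39871535]
 [329.80383385 228.42512408]] [[316.38999304 249.12218343]]
```

View pics/c_wrist.png

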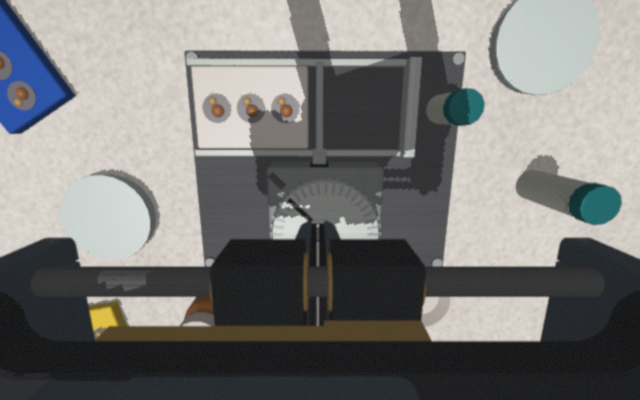

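Run:
```python
from h import *
im=cv2.imread("pics/c_wrist.png")[:,:,::-1]
crop(im,180,40,480,270,2.6,"pics/c2.png")
```

```text
(no output)
```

View pics/c2.png

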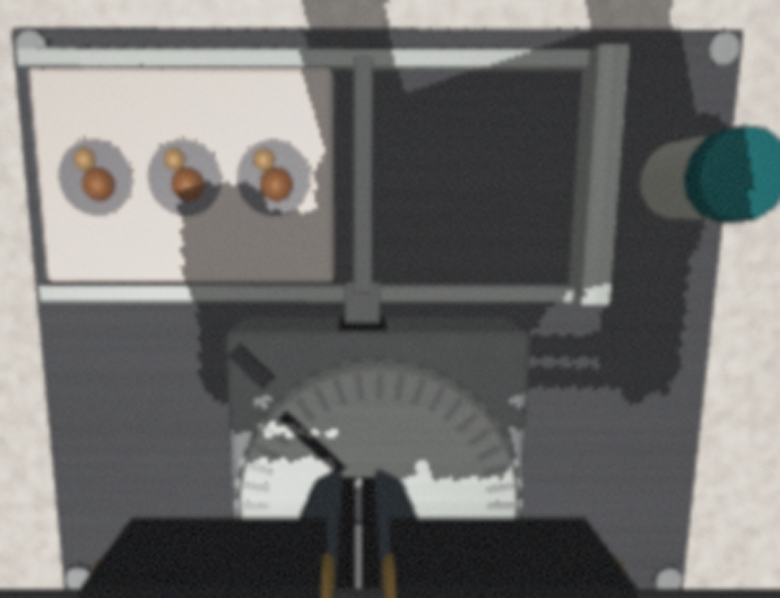

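```bash
cat > fit2.py <<'E'
exec(open("fit.py").read().split("for ks")[0])
Wp=lambda x,y:(180+x/2.6,40+y/2.6)
C["wrist"]=np.load("c_cal.npy",allow_pickle=True).item()
obs["wrist"]=[((-95,-125,12),Wp(12,30)),((-95,125,12),Wp(742,32)),((3,-50,50),Wp(229,322)),((3,50,50),Wp(528,322)),((10.5,0,72),Wp(377,357))]
for ks in (["wrist"],["top","wrist"],["top","side","wrist"]):
    r=least_squares(f,[540,40,-.3],args=(ks,)); print(ks,r.x.round(3),r.fun.round(1)); p=r.x
    print(W(p,[(55,0,72),(-45,20,12),(-45,-65,19),(-45,-120,19)]).round(1).tolist())
cw=C["wrist"]
c,s=np.cos(p[2]),np.sin(p[2])
for q in [(28,70),(332,68),(332,280),(48,284)]:
    w=unproj(cw,Wp(*q),26)[:2]-p[:2]; print("tray",(c*w[0]+s*w[1]).round(1),(-s*w[0]+c*w[1]).round(1))
E
python3 fit2.py
```

```text
['wrist'] [ 5.27079e+02  4.35080e+01 -2.91000e-01] [-1.6 -3.   1.4 -2.8 -2.1  2.   1.3  2.3  0.9  2.1]
[[579.8, 27.7, 72.0], [489.7, 75.6, 12.0], [465.3, -5.9, 19.0], [449.6, -58.5, 19.0]]
['top', 'wrist'] [ 5.26957e+02  4.32570e+01 -2.92000e-01] [-0.9 -1.1 -0.1 -1.1 -1.1  0.1 -1.6 -0.  -0.5 -0.3 -1.8 -3.1  1.2 -2.8
 -2.4  1.9  1.   2.3  0.5  2.1]
[[579.6, 27.4, 72.0], [489.6, 75.3, 12.0], [465.2, -6.1, 19.0], [449.4, -58.7, 19.0]]
['top', 'side', 'wrist'] [ 5.26714e+02  4.35270e+01 -2.91000e-01] [-1.1 -1.  -0.2 -1.  -1.1  0.1 -1.7  0.1 -0.6 -0.2 -1.8 -1.5 -0.6 -2.7
 -0.8 -0.5 -0.2 -1.2 -0.8 -1.4 -1.7 -3.4  1.4 -3.3 -2.2  1.6  1.2  1.9
  0.8  1.7]
[[579.4, 27.8, 72.0], [489.3, 75.6, 12.0], [465.0, -5.8, 19.0], [449.2, -58.5, 19.0]]
tray -77.6 -114.5
tray -78.5 -14.9
tray -9.9 -15.3
tray -8.3 -114.3
```

```bash
cat > arc.py <<'E'
from h import *
import sys
C0=np.array([579.2,27.7]); r=38.
def arc(a0,step,n,z):
    p,R=tool(); print("now",p.round(2),"F",np.round(env.state()["force"],1),"ang",np.degrees(np.arctan2(*(p[:2]-C0)[::-1])).round(1),"r",np.hypot(*(p[:2]-C0)).round(1),"t",env.state()["time_s"])
    for k in range(1,n+1):
        a=np.radians(a0+step*k); t=[C0[0]+r*np.cos(a),C0[1]+r*np.sin(a),z]
        print([round(float(v),1) for v in totool(t)])
if __name__=="__main__":
    arc(*[float(v) for v in sys.argv[1:3]],8,float(sys.argv[3]))
E
python3 -c "
from arc import *
arc(90,0,1,78);arc(90,0,1,69.5)"
```

```text
now [559.87  26.01 150.68] F [-0.2  0.1 -0.3] ang -175.0 r 19.4 t 2.5
[-7.1, 43.5, 72.7]
now [559.87  26.01 150.68] F [-0.2  0.1 -0.3] ang -175.0 r 19.4 t 2.5
[-7.1, 43.5, 81.2]
```

Emit:
{"fn": "apply_moves", "kwargs": {"plan": [{"jaw": 1,"delta_pos": [-7,43.5,40],"spin": 0},{"jaw": 1,"delta_pos": [-7,43.5,65],"spin": 0},{"jaw": 1,"delta_pos": [-7,43.5,74],"spin": 0},{"jaw": 1,"delta_pos": [-7,43.5,76],"spin": 0},{"jaw": 1,"delta_pos": [-7,43.5,78],"spin": 0},{"jaw": 1,"delta_pos": [-7,43.5,79],"spin": 0},{"jaw": 1,"delta_pos": [-7,43.5,80],"spin": 0},{"jaw": 1,"delta_pos": [-7,43.5,80],"spin": 0}]}}

```text
time_s: 3.5
ee_pos: [579.5, 65.6, 71.4]
ee_rot: [179.9, 0.2, 163.4]
force: [-0.8, 0.2, 3.4]
gripper_width: 0.4
```

```bash
python3 arc.py 90 15 69.5; python3 -c "
from h import *
im=cams.grab_frame('wrist');cv2.imwrite('pics/d.png',im[:,:,::-1])"
```

```text
now [579.54  65.63  71.45] F [-0.8  0.2  3.4] ang 89.5 r 37.9 t 3.5
[9.4, -4.1, 1.9]
[17.1, -10.3, 1.9]
[22.9, -18.4, 1.9]
[26.5, -27.6, 1.8]
[27.5, -37.5, 1.8]
[25.9, -47.3, 1.8]
[21.9, -56.3, 1.8]
[15.6, -64.0, 1.8]
```

View pics/d.png

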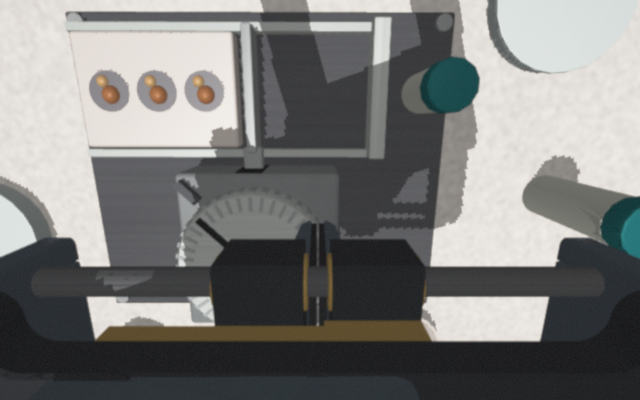

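Emit:
{"fn": "apply_moves", "kwargs": {"plan": [{"jaw": 1,"delta_pos": [9.4,-4.1,1.5],"spin": 0},{"jaw": 1,"delta_pos": [17.1,-10.3,1.7],"spin": 0},{"jaw": 1,"delta_pos": [22.9,-18.4,1.7],"spin": 0},{"jaw": 1,"delta_pos": [26.5,-27.6,1.7],"spin": 0},{"jaw": 1,"delta_pos": [27.5,-37.5,1.7],"spin": 0},{"jaw": 1,"delta_pos": [25.9,-47.3,1.7],"spin": 0},{"jaw": 1,"delta_pos": [21.9,-56.3,1.7],"spin": 0},{"jaw": 1,"delta_pos": [15.6,-64,1.7],"spin": 0}]}}

```text
time_s: 4.55
ee_pos: [545.2, 8.9, 69.9]
ee_rot: [179.9, 0.1, 163.4]
force: [-0.3, 2.7, 5.1]
gripper_width: 0.5
```

```bash
python3 arc.py 210 15 69.5; python3 -c "
from h import *
cal=cams.calibration('wrist');im=cams.grab_frame('wrist');cv2.imwrite('pics/e.png',im[:,:,::-1])
print(proj(cal,[(579.2,27.7,70)]))"
```

```text
now [545.24   8.87  69.87] F [-0.3  2.7  5.1] ang -151.0 r 38.8 t 4.55
[-9.1, -5.7, 0.4]
[-18.4, -9.2, 0.4]
[-28.2, -10.2, 0.4]
[-38.0, -8.7, 0.4]
[-47.1, -4.6, 0.4]
[-54.8, 1.6, 0.5]
[-60.6, 9.7, 0.5]
[-64.1, 18.9, 0.5]
[[363.97439352 292.07970732]]
```

View pics/e.png

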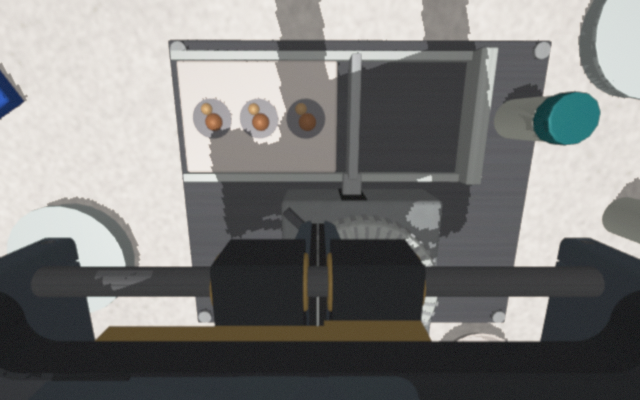

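```bash
python3 -c "
from h import *
im=cams.grab_frame('side');crop(im,225,120,385,240,5,'pics/e_side.png')"
```

```text
(no output)
```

View pics/e_side.png

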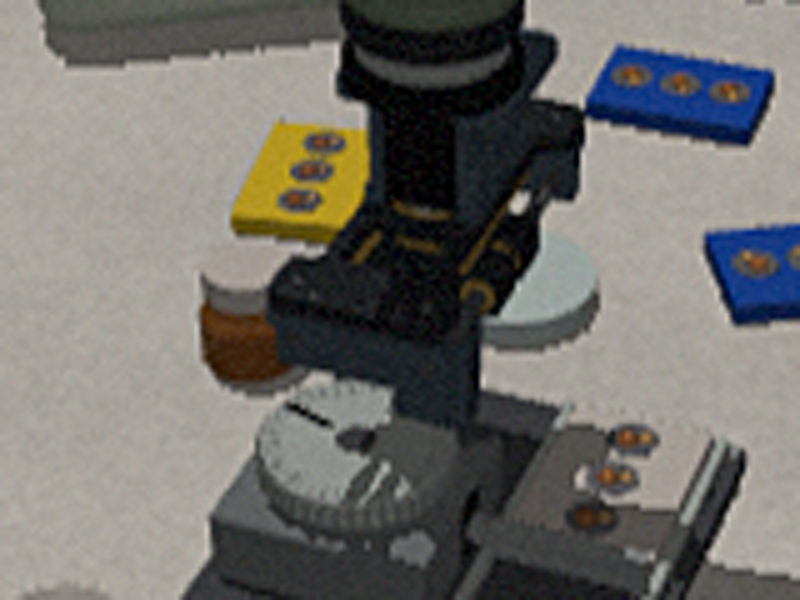

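```bash
cat > idx.py <<'E'
from h import *
def ang(cam,pin,pout,z=70):
    c=cams.calibration(cam); a=unproj(c,pin,z);b=unproj(c,pout,z); d=b-a
    return np.degrees(np.arctan2(d[1],d[0]))
if __name__=="__main__":
    print("start side",ang("side",(225+390/5,175+150/5),(225+440/5,175+138/5),72))
    print("start top",ang("top",(235+320/4.4,130+262/4.4),(235+342/4.4,130+305/4.4),72))
    print("now",ang("side",(225+335/5,120+425/5),(225+288/5,120+403/5)))
E
python3 idx.py
```

```text
start side -154.64240347323525
start top -152.31544960323072
now -31.124594908040876
```

Emit:
{"fn": "apply_moves", "kwargs": {"plan": [{"jaw": 1,"delta_pos": [-9.1,-5.7,0.1],"spin": 0},{"jaw": 1,"delta_pos": [-18.4,-9.2,0.2],"spin": 0},{"jaw": 1,"delta_pos": [-28.2,-10.2,0.2],"spin": 0},{"jaw": 1,"delta_pos": [-38,-8.7,0.2],"spin": 0},{"jaw": 1,"delta_pos": [-47.1,-4.6,0.2],"spin": 0},{"jaw": 1,"delta_pos": [-54.8,1.6,0.2],"spin": 0},{"jaw": 1,"delta_pos": [-60.6,9.7,0.2],"spin": 0},{"jaw": 1,"delta_pos": [-64.1,18.9,0.2],"spin": 0}]}}

```text
time_s: 5.65
ee_pos: [611.8, 6.6, 70.1]
ee_rot: [-179.9, 0.1, 163.4]
force: [-1.0, -2.4, 4.8]
gripper_width: 0.0
```

```bash
python3 arc.py 330 15 69.7; python3 -c "
from h import *
im=cams.grab_frame('side');crop(im,225,120,385,240,5,'pics/f_side.png')"
```

```text
now [611.78   6.62  70.11] F [-1.  -2.4  4.8] ang -32.9 r 38.8 t 5.65
[-0.7, 12.0, 0.4]
[0.8, 21.8, 0.4]
[4.9, 30.8, 0.4]
[11.1, 38.5, 0.3]
[19.2, 44.3, 0.3]
[28.4, 47.9, 0.3]
[38.3, 48.9, 0.3]
[48.1, 47.3, 0.3]
```

View pics/f_side.png

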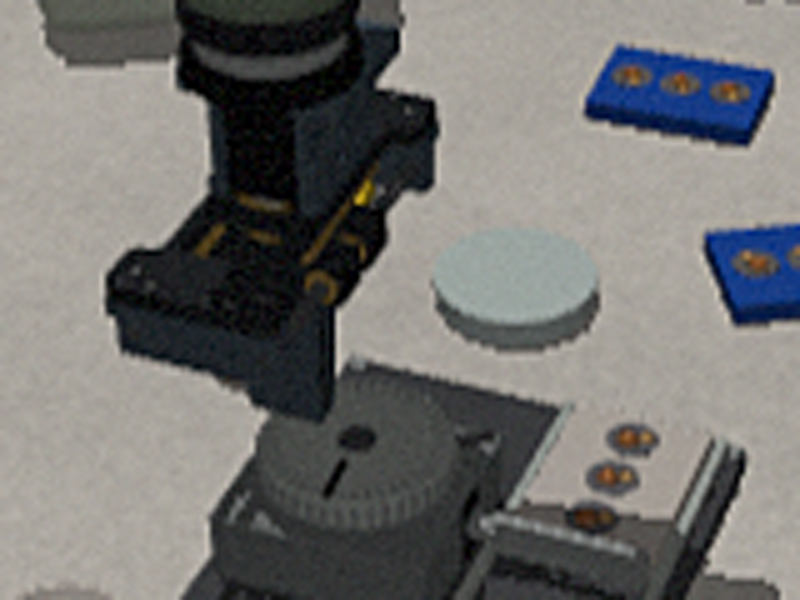

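Emit:
{"fn": "apply_moves", "kwargs": {"plan": [{"jaw": 1,"delta_pos": [-0.7,12,0.3],"spin": 0},{"jaw": 1,"delta_pos": [0.8,21.8,0.3],"spin": 0},{"jaw": 1,"delta_pos": [4.9,30.8,0.3],"spin": 0},{"jaw": 1,"delta_pos": [11.1,38.5,0.3],"spin": 0},{"jaw": 1,"delta_pos": [19.2,44.3,0.3],"spin": 0},{"jaw": 1,"delta_pos": [28.4,47.9,0.3],"spin": 0},{"jaw": 1,"delta_pos": [38.3,48.9,0.3],"spin": 0},{"jaw": 1,"delta_pos": [48.1,47.3,0.3],"spin": 0}]}}

```text
time_s: 6.7
ee_pos: [579.7, 66.7, 70.2]
ee_rot: [180.0, 0.2, 163.4]
force: [2.0, -0.9, 4.6]
gripper_width: 0.8
```

```bash
python3 arc.py 90 15 69.7; python3 -c "
from idx import *
print(ang('side',(225+345/5,120+460/5),(225+326/5,120+495/5)))
im=cams.grab_frame('wrist');cv2.imwrite('pics/g.png',im[:,:,::-1])
im=cams.grab_frame('side');crop(im,225,120,385,240,5,'pics/g_side.png')"
```

```text
now [579.75  66.72  70.22] F [ 2.  -0.9  4.6] ang 89.2 r 39.0 t 6.7
[9.3, -5.2, 0.5]
[17.0, -11.4, 0.4]
[22.8, -19.5, 0.4]
[26.4, -28.7, 0.4]
[27.4, -38.6, 0.4]
[25.8, -48.4, 0.4]
[21.8, -57.4, 0.4]
[15.5, -65.1, 0.4]
77.41177571306912
```

View pics/g.png

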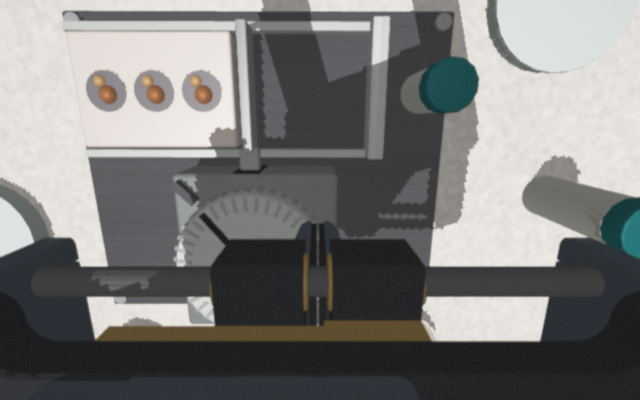

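View pics/g_side.png

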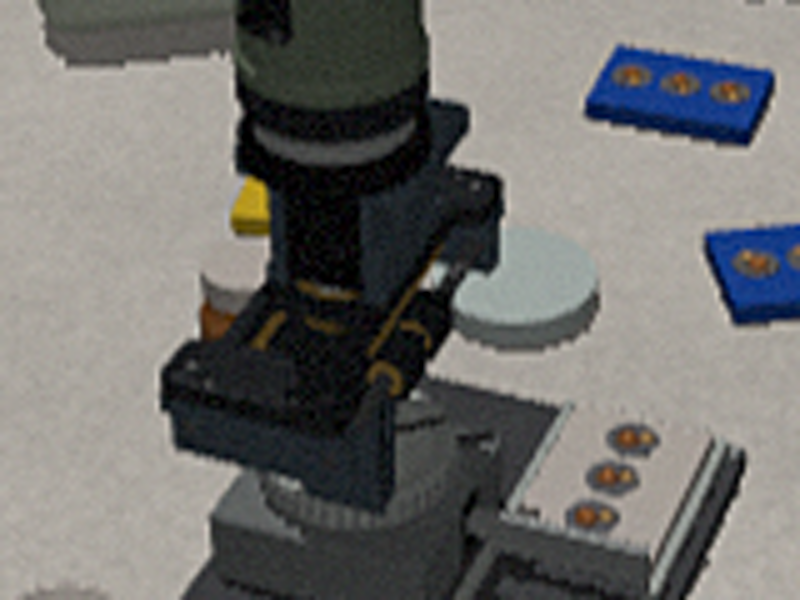

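Emit:
{"fn": "apply_moves", "kwargs": {"plan": [{"jaw": 1,"delta_pos": [9.3,-5.2,0.4],"spin": 0},{"jaw": 1,"delta_pos": [17,-11.4,0.4],"spin": 0},{"jaw": 1,"delta_pos": [22.8,-19.5,0.5],"spin": 0},{"jaw": 1,"delta_pos": [26.4,-28.7,0.5],"spin": 0},{"jaw": 1,"delta_pos": [27.4,-38.6,0.5],"spin": 0},{"jaw": 1,"delta_pos": [25.8,-48.4,0.5],"spin": 0},{"jaw": 1,"delta_pos": [21.8,-57.4,0.5],"spin": 0},{"jaw": 1,"delta_pos": [15.5,-65.1,0.5],"spin": 0}]}}

```text
time_s: 7.8
ee_pos: [543.7, 8.9, 69.8]
ee_rot: [180.0, 0.0, 163.4]
force: [0.2, 2.4, 5.0]
gripper_width: 0.6
```

```bash
python3 arc.py 210 15 69.6; python3 -c "
from h import *
im=cams.grab_frame('side');crop(im,225,120,385,240,5,'pics/h_side.png')"
```

```text
now [543.71   8.89  69.81] F [0.2 2.4 5. ] ang -152.1 r 40.2 t 7.8
[-10.6, -5.3, 0.2]
[-19.8, -8.8, 0.2]
[-29.7, -9.8, 0.2]
[-39.5, -8.2, 0.2]
[-48.5, -4.2, 0.2]
[-56.2, 2.1, 0.2]
[-62.1, 10.1, 0.2]
[-65.6, 19.4, 0.2]
```

View pics/h_side.png

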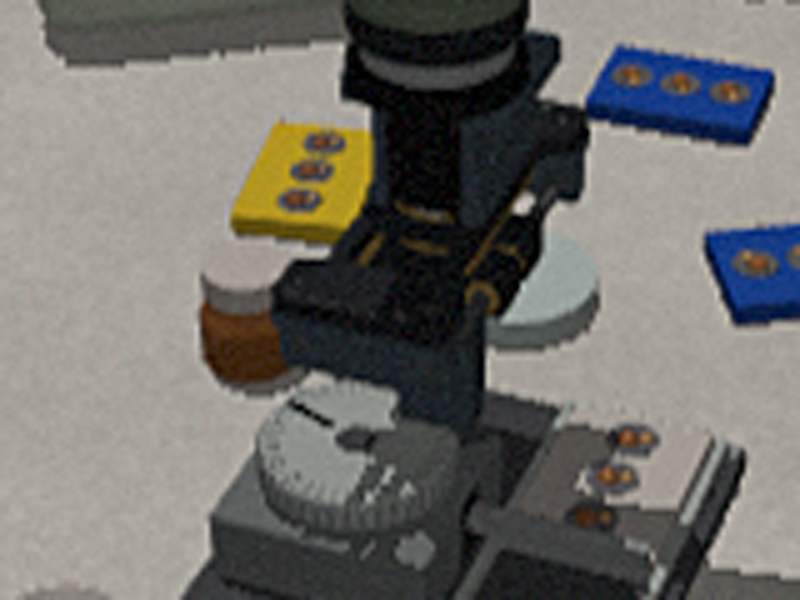

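Emit:
{"fn": "apply_moves", "kwargs": {"plan": [{"jaw": 1,"delta_pos": [-10.6,-5.3,0.1],"spin": 0},{"jaw": 1,"delta_pos": [-19.8,-8.8,0.2],"spin": 0},{"jaw": 1,"delta_pos": [-29.7,-9.8,0.3],"spin": 0},{"jaw": 1,"delta_pos": [-39.5,-8.2,0.3],"spin": 0},{"jaw": 1,"delta_pos": [-48.5,-4.2,0.3],"spin": 0},{"jaw": 1,"delta_pos": [-56.2,2.1,0.3],"spin": 0},{"jaw": 1,"delta_pos": [-62.1,10.1,0.3],"spin": 0},{"jaw": 1,"delta_pos": [-65.6,19.4,0.3],"spin": 0}]}}

```text
time_s: 8.85
ee_pos: [611.8, 6.7, 69.8]
ee_rot: [-179.9, 0.0, 163.4]
force: [-0.8, -1.5, 5.9]
gripper_width: 0.6
```

```bash
python3 arc.py 330 15 69.6; python3 -c "
from h import *
im=cams.grab_frame('side');crop(im,225,120,385,240,5,'pics/i_side.png')"
```

```text
now [611.83   6.66  69.84] F [-0.8 -1.5  5.9] ang -32.8 r 38.8 t 8.85
[-0.7, 11.9, 0.2]
[0.9, 21.7, 0.2]
[4.9, 30.7, 0.2]
[11.2, 38.4, 0.2]
[19.2, 44.3, 0.1]
[28.5, 47.8, 0.1]
[38.3, 48.8, 0.1]
[48.1, 47.3, 0.1]
```

View pics/i_side.png

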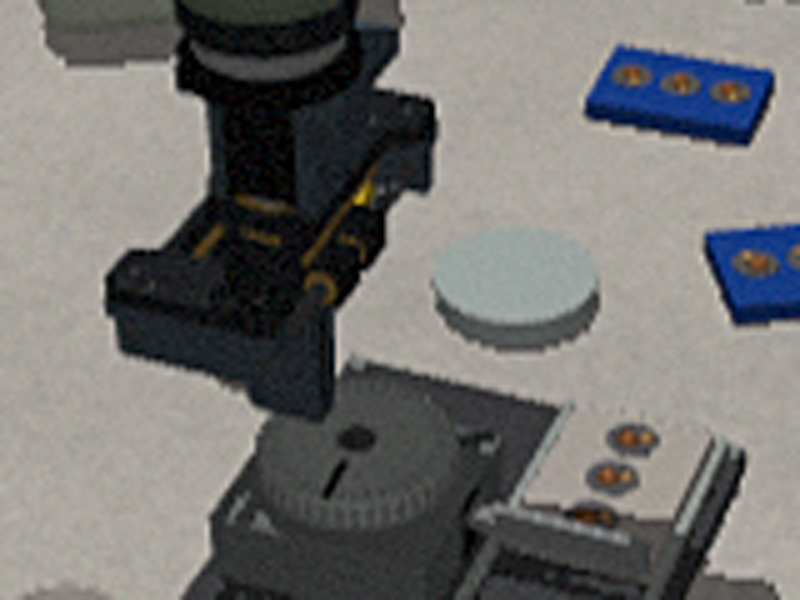

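Emit:
{"fn": "apply_moves", "kwargs": {"plan": [{"jaw": 1,"delta_pos": [0,18,0.2],"spin": 0},{"jaw": 1,"delta_pos": [4,29,0.2],"spin": 0},{"jaw": 1,"delta_pos": [11.2,38.4,0.2],"spin": 0},{"jaw": 1,"delta_pos": [19.2,44.3,0.2],"spin": 0},{"jaw": 1,"delta_pos": [28.5,47.8,0.2],"spin": 0},{"jaw": 1,"delta_pos": [38.3,48.8,0.2],"spin": 0},{"jaw": 1,"delta_pos": [48.1,47.3,0.2],"spin": 0},{"jaw": 1,"delta_pos": [55,44.5,0.2],"spin": 0}]}}

```text
time_s: 9.9
ee_pos: [572.3, 66.2, 70.1]
ee_rot: [-180.0, 0.1, 163.4]
force: [2.5, 1.4, 4.8]
gripper_width: 0.2
```

```bash
python3 arc.py 90 0 69.6|head -1; python3 -c "
from h import *
im=cams.grab_frame('wrist');crop(im,160,140,360,290,4,'pics/j.png')
print(totool([579,66,110]),totool([485,-5,110]))"
```

```text
now [572.35  66.25  70.14] F [2.5 1.4 4.8] ang 100.1 r 39.2 t 9.9
[ -7.56062326   2.17210089 -39.93650396] [ 62.26623952 -92.70260068 -39.92114373]
```

View pics/j.png

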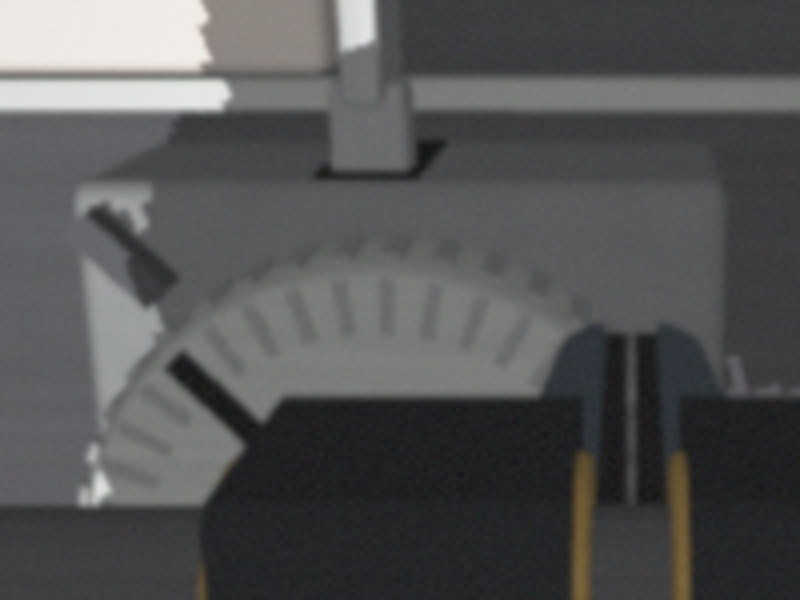

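Emit:
{"fn": "apply_moves", "kwargs": {"plan": [{"jaw": 1,"delta_pos": [0,0,-10],"spin": 0},{"jaw": 1,"delta_pos": [0,0,-30],"spin": 0},{"jaw": 1,"delta_pos": [10,-20,-50],"spin": 0},{"jaw": 1,"delta_pos": [40,-60,-55],"spin": 0},{"jaw": 1,"delta_pos": [70,-100,-55],"spin": 0},{"jaw": 1,"delta_pos": [85,-140,-55],"spin": 0},{"jaw": 1,"delta_pos": [95,-170,-55],"spin": 0},{"jaw": 1,"delta_pos": [95,-180,-55],"spin": 0}]}}

```text
time_s: 10.95
ee_pos: [426.7, -80.0, 125.0]
ee_rot: [-179.9, -0.1, 163.3]
force: [0.3, -0.3, -0.1]
gripper_width: 0.5
```

```bash
python3 -c "
from h import *
print(env.state()['ee_pos'],env.state()['force'],env.state()['ee_rot'])
im=cams.grab_frame('side');crop(im,225,150,385,270,5,'pics/k_side.png')
im=cams.grab_frame('wrist');cv2.imwrite('pics/k_w.png',im[:,:,::-1])
im=cams.grab_frame('top');crop(im,235,130,365,265,4.4,'pics/k_top.png')
a=-.291;c,s=np.cos(a),np.sin(a)
for y in (-141,-150):
  for z in (60,18): 
    w=[526.7-45*c-y*s,43.5-45*s+y*c,z];print(y,np.round(w,1),totool(w).round(1))
"
```

```text
[426.69828751 -80.03638736 124.98551441] [ 0.25512559 -0.33926938 -0.14583703] [-1.79949117e+02 -6.99303910e-02  1.63299115e+02]
-141 [443.1 -78.7  60. ] [-13.3   4.6  65.1]
-141 [443.1 -78.7  18. ] [-13.3   4.6 107.1]
-150 [440.6 -87.3  60. ] [-13.3  -4.4  65.1]
-150 [440.6 -87.3  18. ] [-13.3  -4.4 107.1]
```

View pics/k_side.png

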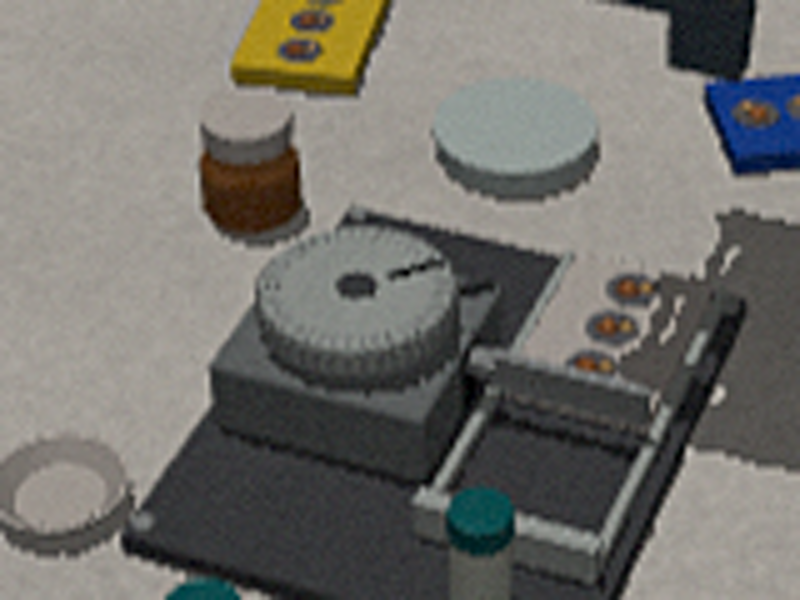

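View pics/k_w.png

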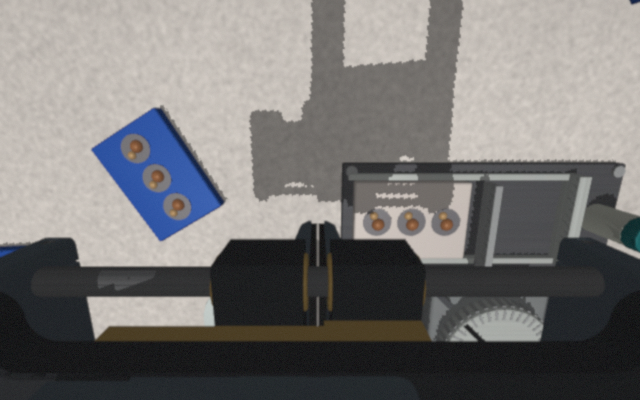

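View pics/k_top.png

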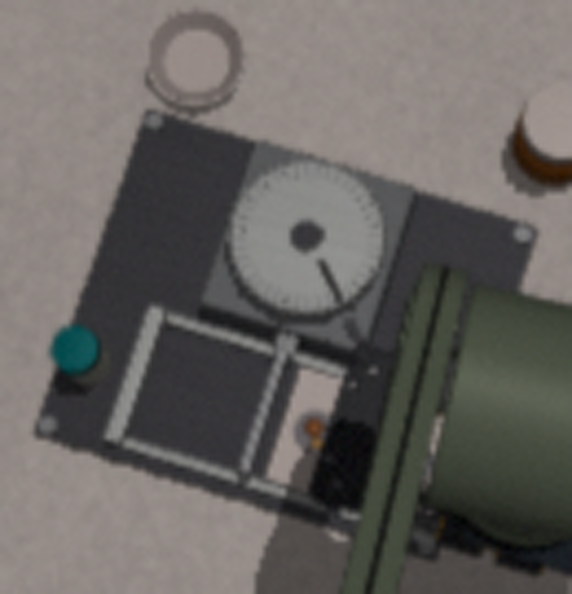

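Emit:
{"fn": "apply_moves", "kwargs": {"plan": [{"jaw": 1,"delta_pos": [-13,-2,20],"spin": 0},{"jaw": 1,"delta_pos": [-13,-2,45],"spin": 0},{"jaw": 1,"delta_pos": [-13,-2,70],"spin": 0},{"jaw": 1,"delta_pos": [-13,-2,90],"spin": 0},{"jaw": 1,"delta_pos": [-13,-2,100],"spin": 0},{"jaw": 1,"delta_pos": [-13,-2,106],"spin": 0},{"jaw": 1,"delta_pos": [-13,-2,106.5],"spin": 0},{"jaw": 1,"delta_pos": [-13,-2,106.5],"spin": 0}]}}

```text
time_s: 12.1
ee_pos: [441.5, -85.0, 19.1]
ee_rot: [-180.0, 0.1, 163.4]
force: [0.1, -0.1, -0.9]
gripper_width: 0.6
```

```bash
cat > hold.py <<'E'
from h import *
a=-.291;c,s=np.cos(a),np.sin(a)
def hf(): 
    p=tool()[0]; w=p[:2]-[526.7,43.5]; return np.round([c*w[0]+s*w[1],-s*w[0]+c*w[1],p[2]],1)
def to(x,y,z): return totool([526.7+x*c-y*s,43.5+x*s+y*c,z]).round(1)
E
python3 -c "
from hold import *
print(hf(),env.state()['force'].round(1))
for y in (-120,-90,-60,-44): print(y,to(-45,y,18))
im=cams.grab_frame('wrist');cv2.imwrite('pics/l_w.png',im[:,:,::-1])"
```

```text
[ -44.8 -147.5   19.1] [ 0.1 -0.1 -0.9]
-120 [ 0.2 27.5  1.1]
-90 [ 0.2 57.5  1.1]
-60 [ 0.1 87.5  1.1]
-44 [1.000e-01 1.035e+02 1.100e+00]
```

View pics/l_w.png

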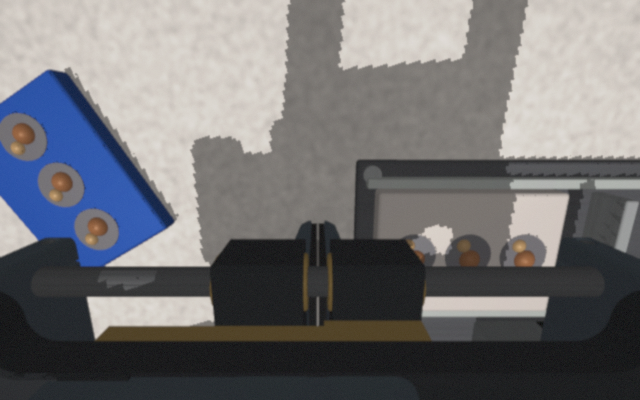

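Emit:
{"fn": "apply_moves", "kwargs": {"plan": [{"jaw": 1,"delta_pos": [0,8,1],"spin": 0},{"jaw": 1,"delta_pos": [0,16,1.5],"spin": 0},{"jaw": 1,"delta_pos": [0,22,1.5],"spin": 0},{"jaw": 1,"delta_pos": [0,28,1.5],"spin": 0},{"jaw": 1,"delta_pos": [0,35,1.5],"spin": 0},{"jaw": 1,"delta_pos": [0,42,1.5],"spin": 0},{"jaw": 1,"delta_pos": [0,49,1.5],"spin": 0},{"jaw": 1,"delta_pos": [0,56,1.5],"spin": 0}]}}

```text
time_s: 13.15
ee_pos: [457.6, -30.9, 17.7]
ee_rot: [-180.0, 0.1, 163.4]
force: [-0.1, -1.8, 1.6]
gripper_width: 0.8
```

```bash
python3 -c "
from hold import *
print(hf(),env.state()['force'].round(1))
for y in (-90,-60,-44,-38): print(y,to(-45,y,17.5))
im=cams.grab_frame('wrist');cv2.imwrite('pics/m_w.png',im[:,:,::-1])
im=cams.grab_frame('side');crop(im,225,150,385,270,5,'pics/m_side.png')"
```

```text
[-44.8 -91.1  17.7] [-0.1 -1.8  1.6]
-90 [0.2 1.1 0.2]
-60 [ 0.2 31.1  0.2]
-44 [ 0.1 47.1  0.2]
-38 [ 0.1 53.1  0.2]
```

View pics/m_w.png

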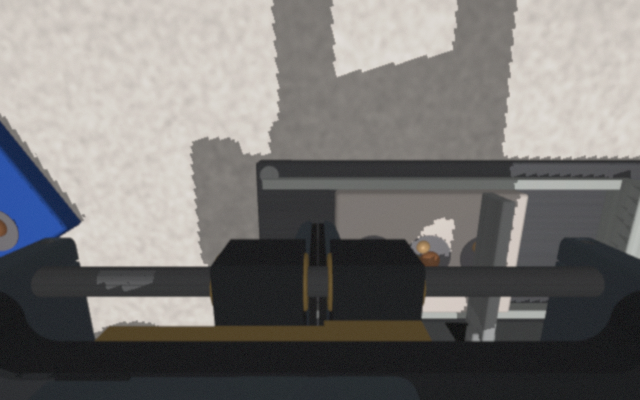

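View pics/m_side.png

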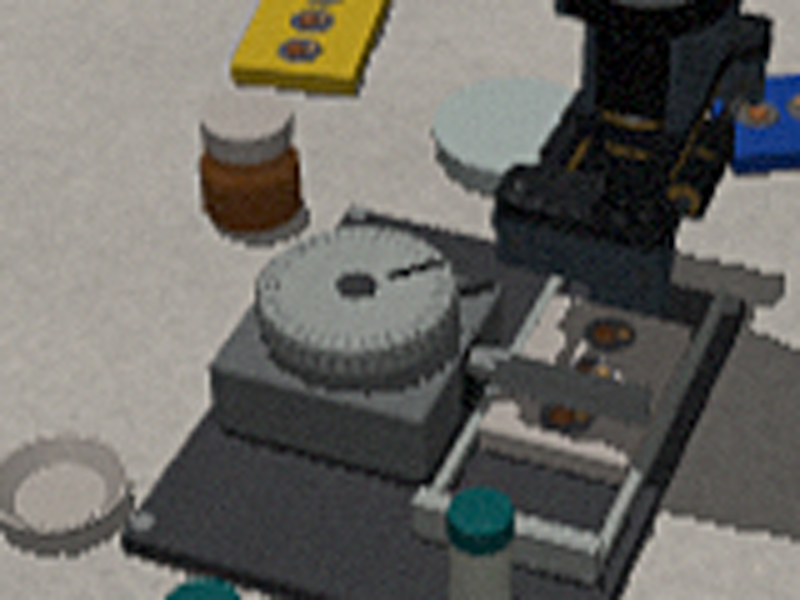

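Emit:
{"fn": "apply_moves", "kwargs": {"plan": [{"jaw": 1,"delta_pos": [0,7,0.3],"spin": 0},{"jaw": 1,"delta_pos": [0,14,0.3],"spin": 0},{"jaw": 1,"delta_pos": [0,21,0.3],"spin": 0},{"jaw": 1,"delta_pos": [0,28,0.3],"spin": 0},{"jaw": 1,"delta_pos": [0,34,0.3],"spin": 0},{"jaw": 1,"delta_pos": [0,40,0.3],"spin": 0},{"jaw": 1,"delta_pos": [0,44,0.3],"spin": 0},{"jaw": 1,"delta_pos": [0,46,0.3],"spin": 0}]}}

```text
time_s: 14.25
ee_pos: [470.9, 13.7, 17.3]
ee_rot: [180.0, 0.1, 163.4]
force: [-0.4, -1.5, -0.7]
gripper_width: 0.7
```

```bash
python3 -c "
from hold import *
print(hf(),env.state()['force'].round(1))
for y in (-44,-38,-35): print(y,to(-45,y,17.5))
im=cams.grab_frame('wrist');cv2.imwrite('pics/n_w.png',im[:,:,::-1])
im=cams.grab_frame('side');crop(im,225,150,385,270,5,'pics/n_side.png')"
```

```text
[-44.9 -44.5  17.3] [-0.4 -1.5 -0.7]
-44 [ 0.1  0.5 -0.2]
-38 [ 0.1  6.5 -0.2]
-35 [ 0.1  9.5 -0.2]
```

View pics/n_w.png

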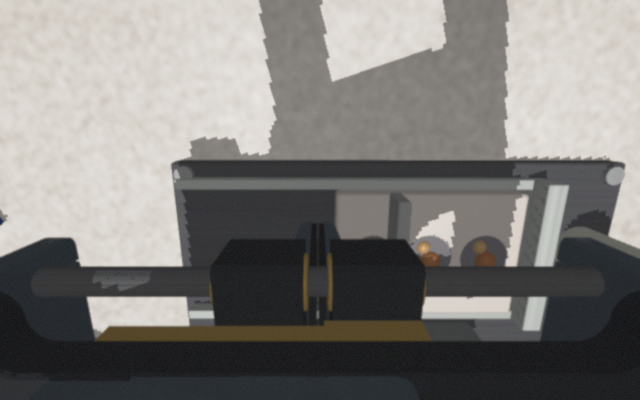

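View pics/n_side.png

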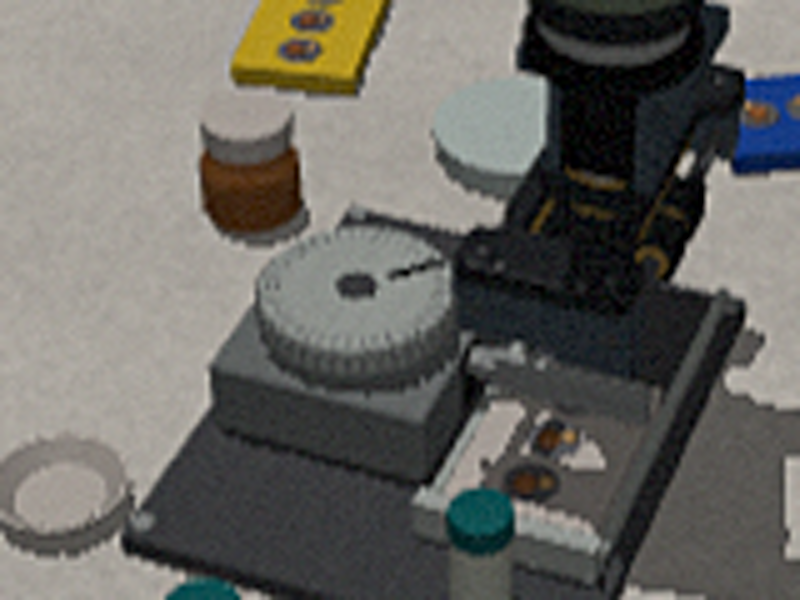

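Emit:
{"fn": "apply_moves", "kwargs": {"plan": [{"jaw": 1,"delta_pos": [0,1,0],"spin": 0},{"jaw": 1,"delta_pos": [0,2,0],"spin": 0},{"jaw": 1,"delta_pos": [0,3,0],"spin": 0},{"jaw": 1,"delta_pos": [0,4,0],"spin": 0},{"jaw": 1,"delta_pos": [0,5,0],"spin": 0},{"jaw": 1,"delta_pos": [0,5.5,0],"spin": 0},{"jaw": 1,"delta_pos": [0,6,0],"spin": 0},{"jaw": 1,"delta_pos": [0,6,0],"spin": 0}]}}

```text
time_s: 15.35
ee_pos: [472.2, 18.1, 17.4]
ee_rot: [-179.9, 0.1, 163.5]
force: [-0.1, -8.3, 1.7]
gripper_width: 0.2
```

```bash
python3 -c "
from hold import *
print(hf(),env.state()['force'].round(1))
im=cams.grab_frame('wrist');crop(im,160,140,640,350,1.6,'pics/o_w.png')"
```

```text
[-44.9 -40.   17.4] [-0.1 -8.3  1.7]
```

View pics/o_w.png

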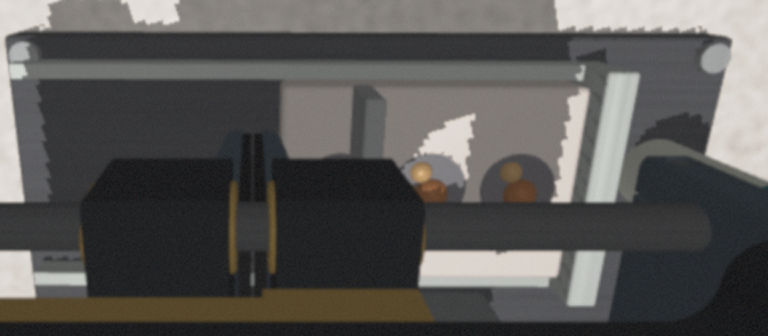

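Emit:
{"fn": "apply_moves", "kwargs": {"plan": [{"jaw": 1,"delta_pos": [0,1.5,0],"spin": 0},{"jaw": 1,"delta_pos": [0,-5,0],"spin": 0},{"jaw": 1,"delta_pos": [0,-25,0],"spin": 0},{"jaw": 1,"delta_pos": [0,-50,-20],"spin": 0},{"jaw": 1,"delta_pos": [20,-80,-70],"spin": 0},{"jaw": 1,"delta_pos": [50,-110,-110],"spin": 0},{"jaw": 1,"delta_pos": [90,-150,-130],"spin": 0},{"jaw": 1,"delta_pos": [100,-190,-130],"spin": 0}]}}

```text
time_s: 16.4
ee_pos: [320.9, -135.4, 149.0]
ee_rot: [-179.9, 0.3, 163.5]
force: [0.4, -0.3, 0.0]
gripper_width: 0.2
```

Emit:
{"fn": "apply_moves", "kwargs": {"plan": [{"jaw": 1,"delta_pos": [0,-30,0],"spin": 0},{"jaw": 1,"delta_pos": [0,-70,0],"spin": 0},{"jaw": 1,"delta_pos": [0,-110,0],"spin": 0},{"jaw": 1,"delta_pos": [0,-130,0],"spin": 0},{"jaw": 1,"delta_pos": [0,-130,0],"spin": 0},{"jaw": 1,"delta_pos": [0,-130,0],"spin": 0},{"jaw": 1,"delta_pos": [0,-130,0],"spin": 0},{"jaw": 1,"delta_pos": [0,-130,0],"spin": 0}]}}

```text
time_s: 17.4
ee_pos: [284.2, -259.5, 149.3]
ee_rot: [-179.9, 0.3, 163.6]
force: [0.4, -0.2, 0.5]
gripper_width: 0.6
```

```bash
python3 -c "
from hold import *
print(hf(),env.state()['force'].round(1),env.state()['time_s'])
im=cams.grab_frame('top');crop(im,235,130,365,265,4.4,'pics/p_top.png');cv2.imwrite('pics/p_full.png',im[:,:,::-1])
for m in spotter.masks_of('top','tray_mid'):
  ys,xs=np.nonzero(m['region']);print(m['confidence'],m['extent'],unproj(cams.calibration('top'),(xs.mean(),ys.mean()),26))
im=cams.grab_frame('side');crop(im,225,150,385,270,5,'pics/p_side.png')"
```

```text
[-145.4 -359.8  149.3] [ 0.4 -0.2  0.5] 17.4
0.97 [395.5, 154.3, 437.3, 181.3] [ 637.54799883 -270.61463591   26.        ]
0.8 [380.0, 253.7, 416.2, 293.4] [ 366.30064622 -205.38970339   26.        ]
0.73 [444.7, 221.3, 478.4, 269.0] [ 432.87544423 -380.36214866   26.        ]
0.63 [203.0, 274.3, 243.8, 327.7] [288.38067421 221.22250793  26.        ]
```

View pics/p_top.png

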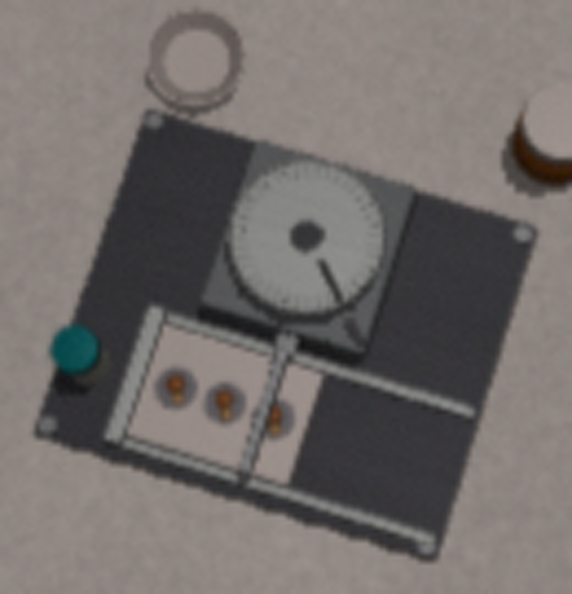

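View pics/p_side.png

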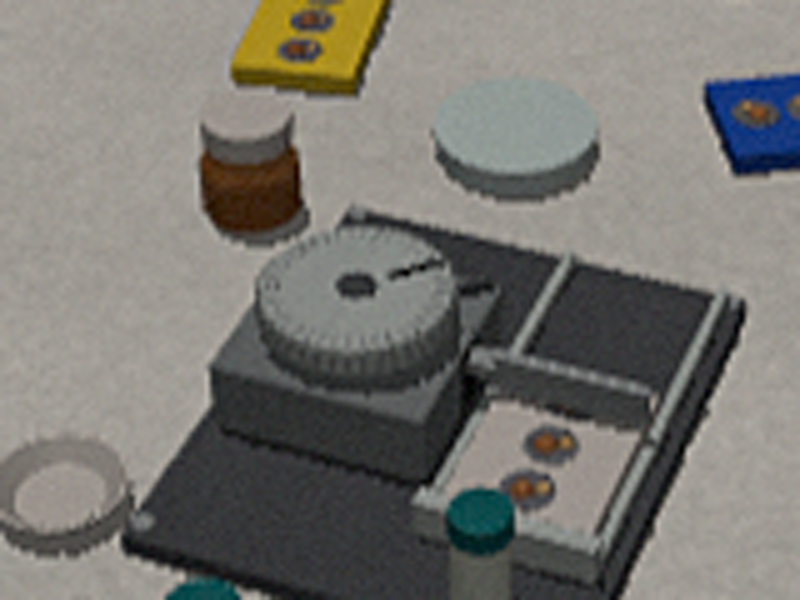

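```bash
python3 -c "
from hold import *
cal=cams.calibration('top')
for q in [(308,431),(224,403)]:
  w=unproj(cal,(235+q[0]/4.4,130+q[1]/4.4),26)[:2]
  for o in ([525.8,41.0],):
    d=w-o;print(c*d[0]+s*d[1],-s*d[0]+c*d[1])
print(env.job_done())"
```

```text
-45.874930475556546 -30.636405428845105
-44.97079959193674 21.243500658957544
the job is handed in; nothing more can be done
None
```

The ring is two turns loose and the white tray is home against the end stop. I handed the job in at about 17.5 s.

- **Ring:** I dragged a closed fingertip round the rim at about 5 N, anticlockwise, for two turns. The index line is back at the pointer, perhaps 8° short of exact by eye in the wrist picture, well inside the allowed range. I let go before touching the tray, and the side picture showed the gate raised.
- **Tray:** I pushed it under the gate until the force rose to about 8 N at the stop, then backed away. In the last top picture its rear edge measured at y ≈ -30.6 mm (home is -30) and its middle specimen at (-45.0, +21.2) mm (home is -45, +20).
- **Bystanders and look-alikes:** In the final top and side crops the vial on the base plate, jar, boat and dish2 look unmoved. I saved the full top picture but did not check the tall vial and the other dish closely, though the arm went nowhere near them. The blue and yellow look-alikes were left alone.

**Checks that failed or disagreed:**
- The top and side cameras differed by about 7 mm on the holder's y position. I fitted both together with the wrist camera.
- The network did not report the white tray in the last picture, so the final tray measurement was taken by hand from that picture.

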